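# Pack the carrying tray for the next toy job

### The job

Pack the carrying tray for the next job: put the green paint pot upright in the green compartment, stand the tape measure upright in the yellow one, and lay the striped brown block flat in the blue one with the dark red-brown block centred on top of it, lengthwise along it. Leave the red paint pot and the pale square block where they are.

Things in the scene. Friction and masses are not known exactly. Their poses are not given: they have to be found in the camera images.
- green_pot: loose small round paint pot, green body, white lid with a small green mark, 47 mm diameter, 50 mm tall (the body 44 mm wide up to 36 mm, the lid 46 to 47 mm wide above); it stands on the near part of the bench, in front of the tray or at its right end (another like it at the back of the bench, well behind the tray, is fixed and not meant); origin at the centre of its underside, z up
- tape_measure: loose yellow and black tape measure standing on its edge, 35 mm thick along its x, 62 mm tall; its case runs from -23 to +43 mm along its y (case middle at y = +10 mm), a small metal hook sticks out low to y = -42 mm; it stands on the near part of the bench, in front of the tray or at its right end (another like it at the back of the bench, well behind the tray, is fixed and not meant); origin on its underside, z up
- striped_block: loose wooden block, mid brown with dark stripes of grain, 45 mm along its x, 90 mm along its y, 28 mm tall; origin at the centre of its underside, z up
- dark_block: loose dark red-brown hardwood block, 40 mm along its x, 80 mm along its y, 40 mm tall; origin at the centre of its underside, z up
- red_pot: look-alike that stays: loose round paint pot, crimson red body, white lid with a small red mark, 47 mm diameter, 50 mm tall; origin at the centre of its underside
- pale_block: look-alike that stays: loose pale wooden block, 60 x 60 mm, 22 mm tall; origin at the centre of its underside
- green_liner: fixed shallow open green plastic liner compartment of the plywood carrying tray, outside 112 mm (its x, long side) x 90 mm (its y, short side) x 8 mm high, walls 3 mm, floor 3 mm thick (inside 106 x 84 mm, so the rim stands 5 mm above its floor). Origin: centre of its underside, 4 mm above the bench; z up. The three liners sit side by side, short sides in line, in any order, in a plywood tray 126 x 288 mm whose own lip is 14 mm high
- yellow_liner: fixed shallow open yellow plastic liner compartment of the plywood carrying tray, outside 112 mm (its x, long side) x 90 mm (its y, short side) x 8 mm high, walls 3 mm, floor 3 mm thick (inside 106 x 84 mm, so the rim stands 5 mm above its floor). Origin: centre of its underside, 4 mm above the bench; z up. The three liners sit side by side, short sides in line, in any order, in a plywood tray 126 x 288 mm whose own lip is 14 mm high
- blue_liner: fixed shallow open blue plastic liner compartment of the plywood carrying tray, outside 112 mm (its x, long side) x 90 mm (its y, short side) x 8 mm high, walls 3 mm, floor 3 mm thick (inside 106 x 84 mm, so the rim stands 5 mm above its floor). Origin: centre of its underside, 4 mm above the bench; z up. The three liners sit side by side, short sides in line, in any order, in a plywood tray 126 x 288 mm whose own lip is 14 mm high
Mind the look-alikes: they are no part of the job. What is shaped like the green_pot but pink is not meant.

How it is judged (in metres and radians):
At the end, for the whole second after the job is handed in: Green pot upright on the green liner's floor, tape measure upright on the yellow liner's floor, striped block flat on the blue liner's floor, dark block on it, centred within 15 mm along and across, lengthwise within 0.25 rad; each level within 0.1 rad, at rest (x of green_pot in the frame of green_liner between -0.04 and 0.04 m and y of green_pot in the frame of green_liner between -0.03 and 0.03 m and z of green_pot in the frame of green_liner between 0 and 0.008 m and angle between each of green_pot, tape_measure, striped_block, dark_block's own z axis and vertical below 0.1 rad and x of tape_measure in the frame of yellow_liner between -0.045 and 0.045 m and y of tape_measure in the frame of yellow_liner between -0.035 and 0.035 m and z of tape_measure in the frame of yellow_liner between 0 and 0.008 m and x of striped_block in the frame of blue_liner between -0.032 and 0.032 m and y of striped_block in the frame of blue_liner between -0.03 and 0.03 m and z of striped_block in the frame of blue_liner between 0 and 0.008 m and x of dark_block in the frame of striped_block between -0.015 and 0.015 m and y of dark_block in the frame of striped_block between -0.015 and 0.015 m and z of dark_block in the frame of striped_block between 0.024 and 0.033 m and angle between the y axis of dark_block and the y axis of striped_block, either way round below 0.25 rad and linear speed of each of green_pot, tape_measure, striped_block, dark_block below 0.02 m/s and angular speed of each of green_pot, tape_measure, striped_block, dark_block below 0.2 rad/s); the robot touches nothing.
It fails at once if the red pot is moved by more than 20 mm (distance of red_pot from where it was at the start of the episode above 0.02 m).
It fails at once if the pale block is moved by more than 20 mm (distance of pale_block from where it was at the start of the episode above 0.02 m).
It also fails if it takes over 120 s, if anything falls off the work surface, if the arm or the gripper's body presses on something with over 40 N, if the wrist force passes 120 N, or if a joint passes its speed limit or range.

### The arm

A 6-joint arm with a two-finger parallel gripper is mounted at the origin on a cart in front of the work surface, level with it; the furniture and walls round the work are solid. World frame = base frame: x ahead of the robot, y to its left, z up, the work surface at z = 0. Lengths are in mm, angles in rad, forces in N, time in s.
With the tool pointing down it reaches from about 275 to 825 mm from the base axis. Payload 5.2 kg.
Tool frame: the origin (TCP) lies midway between the tips of the shut fingers; the grasp point (between the pads) lies 19 mm behind it; z points along the fingers, y is the line along which they close (so a half turn about z gives the same grasp; the last joint's range is limited). The gripper opens to 93 mm and grips with 3 to 60 N. Pads are 15 mm wide; open, the fingers measure 128 mm over their backs; the gripper's body (75 mm by 188 mm) begins 65 mm behind the grasp point.
Start: joints at [0.955, 0.259, 1.535, -0, 1.348, -0.203], TCP at [220.626, 503.815, 218.653] pointing down, gripper open.
Joint ranges: [-3.14, 3.14], [-0.91, 2.08], [0.19, 2.58], [-1.22, 4.36], [0.22, 2.71], [-3.12, 3.12]. Speed limits (rad/s): [2.57, 2.57, 3.14, 3.14, 3.14, 3.14].

### API

Orientations are given as [roll, pitch, yaw] about the fixed x, y, z axes, in that order (R = Rz(yaw) Ry(pitch) Rx(roll)).
In Python, from workcell import robot gives the robot as it stands.
- The arm moves only by the tool arm_command, never from a script. Its argument "targets" is text: rows parted by semicolons, each of 7 numbers parted by spaces: the turn, a rotation vector about the world's x, y, z in degrees, then the shift along the world's x, y, z in cm, then the gripper command: -1 is shut, 1 is fully open, values between are in proportion. A call has 1 to 10 rows; each row is the pose to reach, as a shift and turn from the pose commanded when the call began; what a row does not reach only later rows make up. A row lasts 1/12 s, in which the tool goes at most 41.7 mm and 7.16 degrees, less where a joint would pass 70% of its speed; a pose out of reach is approached as far as the arm can. A call with a gripper value outside its range is refused whole. The fingers move at their own pace and stop on an object; the grip force is fixed at half the most. Time passes only in rows, so rows that repeat a pose let the fingers close. It gives the time, the measured TCP pose, the force, the opening and the grip force at its end, in the units of the state.
- robot.observe(): the state, without advancing time (a new reading comes with each control period).
- robot.read_camera(name): name is "scene" or "top" or "wrist"; returns the picture (384x512x3 uint8, red, green, blue); there is no depth.
- robot.get_calibration(name): a dict with "K" (3x3 intrinsics, pixels), "rvec" (rotation vector, rad) and "tvec" (3), from world to camera coordinates, as OpenCV has them; the wrist camera has in their place "hand_eye" (4x4, takes a point from camera to tool coordinates, whose origin is the TCP and whose axes are the flange's). Camera axes: x right, y down, z forward; pixel columns grow to the right and rows downward; lengths in mm; the calibration is good to about 2 mm. The wrist camera is an equidistant fisheye: a pixel r from the principal point sees the ray r / f radians off the axis. A picture is of the moment at which its call begins: read the wrist's pose just before it. get_calibration takes no time and is no camera call.
- robot.sign_off(): hands the job in; it is judged then, once.
The state is a dict: "time": time; "q": joint angles; "joint_velocities": joint speeds; "effort": joint torques, N m; "tool_pos": TCP position; "orientation": TCP orientation; "force": force on the tool from outside, world axes, zero at the start; "ft_torque": the same for the moment, N m; "finger_gap": finger opening in mm; "grasp_force": force on a finger pad.
Only numpy, scipy, OpenCV 4.12 (cv2) and the standard library are available. Lean on these libraries where they do the work, as an engineer would, in place of code of your own. Each camera call takes 0.05 s, during which the arm holds its last target. There are 200 camera calls.

## Working session

There is one attempt and no reset: what is moved stays moved. The work goes in short steps, Python scripts to look and compute and a tool call to move; the robot and the scene stay as the last step left them, time stands still between calls to the robot, and variables do not carry over. Pictures are saved under pics/ and viewed, at most 14 in all, crops included, and the job is handed in when it is done.

Besides the shell and the picture viewer there is one more tool, called by a JSON object that holds its "op" and its "data". arm_command: Moves the arm, as the interface text tells. Its arguments: {"type":"object","properties":{"targets":{"type":"string"}},"required":["targets"]}

```bash
mkdir -p pics
cat > h.py <<'E'
import numpy as np, cv2
from workcell import robot
def snap(n,f):
    im=robot.read_camera(n); cv2.imwrite(f'pics/{f}.png',cv2.cvtColor(im,cv2.COLOR_RGB2BGR)); return im
def ray(n,uv):
    c=robot.get_calibration(n); R=cv2.Rodrigues(np.array(c['rvec'],float))[0]; t=np.array(c['tvec'],float).ravel()
    d=np.linalg.inv(np.array(c['K']))@np.array([uv[0],uv[1],1.]); return -R.T@t, R.T@d
def plane(n,uv,z):
    o,d=ray(n,uv); return (o+d*(z-o[2])/d[2]).round(1)
E
python3 - <<'E'
from h import *
a=snap('top','top0');b=snap('scene','scene0')
print(robot.observe())
for n in('top','scene'):
    o,d=ray(n,(256,192));print(n,o,d)
    print([plane(n,p,0) for p in((0,0),(511,0),(0,383),(511,383))])
E
```

```text
{'time': 0.1, 'q': array([ 9.55161408e-01,  2.59268853e-01,  1.53593254e+00,  5.65729706e-06,
        1.34800289e+00, -2.02806957e-01]), 'joint_velocities': array([ 6.88534928e-04, -1.71718582e-03, -3.83020080e-03,  3.63398112e-04,
        9.35379256e-05,  5.10094130e-04]), 'effort': array([ 2.12499450e-03, -4.38205290e+01, -2.84645605e+01,  7.20317499e-02,
        3.62449384e-02, -4.77717526e-05]), 'tool_pos': array([220.36176517, 503.40863363, 217.91801868]), 'orientation': array([-3.14001517e+00, -3.30015104e-04,  2.72876318e+00]), 'force': array([-0.2539468 , -0.58310473, -0.22963099]), 'ft_torque': array([-0.00054538, -0.05414299, -0.05678789]), 'grasp_force': 0.0, 'finger_gap': 92.9157317891815}
top [ 392.77067317 -112.52114196  883.95254857] [ 0.19580423 -0.01528195 -0.98054357]
[array([1207.2,  565. ,   -0. ]), array([1065.5, -913.3,    0. ]), array([173.5, 507.6,   0. ]), array([  67. , -671.3,    0. ])]
scene [  42.52497127 -625.70155102  595.48710591] [ 0.53023836  0.55546211 -0.64115993]
[array([ 622.2, 1972.8,    0. ]), array([2709.8,  143.8,    0. ]), array([ -31.6, -173.3,    0. ]), array([ 511.6, -678. ,    0. ])]
```

View pics/top0.png

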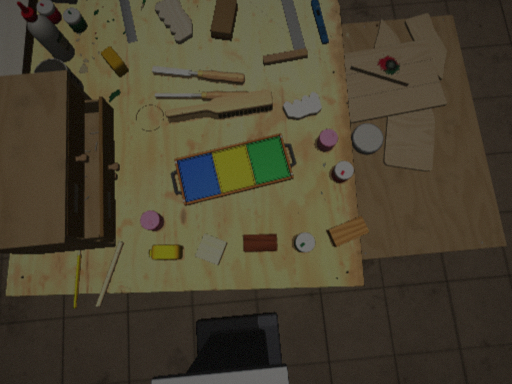

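View pics/scene0.png

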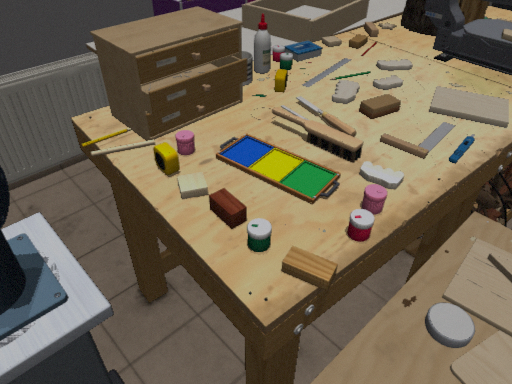

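Top view: candidates are:
- **White-lid pots:** (305,242) with a green mark, (343,171) with a red mark. The pink ones at (150,220) and (328,140) are not meant, and the ones at the back (75,20) are fixed.
- **Tapes:** (166,252) near, (114,61) at the back and fixed.
- **Blocks:** dark (260,242), striped (348,231), pale (211,249).

I choose the pot at (305,242), the tape at (166,252), and the dark and striped blocks. I'll check these in one crop.

Run:
```python
from h import *
im=cv2.imread('pics/top0.png'); c=im[125:275,135:375]
cv2.imwrite('pics/crop0.png',cv2.resize(c,None,fx=3.3,fy=3.3,interpolation=cv2.INTER_CUBIC))
hsv=cv2.cvtColor(im,cv2.COLOR_BGR2HSV)
for n,(x0,y0,x1,y1),lo,hi,z in [('blue',(170,130,300,205),(105,120,40),(130,255,255),9),('yel',(170,130,300,205),(22,180,90),(32,255,255),9),('grn',(170,130,300,205),(45,120,40),(80,255,255),9),
 ('tape',(145,238,186,264),(22,170,90),(32,255,255),62),('dark',(240,230,282,255),(0,80,20),(12,255,160),40)]:
    m=np.zeros(hsv.shape[:2],np.uint8); m[y0:y1,x0:x1]=cv2.inRange(hsv,lo,hi)[y0:y1,x0:x1]
    cs=max(cv2.findContours(m,0,2)[0],key=cv2.contourArea)
    b=cv2.boxPoints(cv2.minAreaRect(cs)); w=np.array([plane('top',p,z) for p in b])
    e=[w[1]-w[0],w[2]-w[1]]; L=max(e,key=np.linalg.norm)
    print(n,b.round(0).tolist(),'ctr',w.mean(0).round(1),'len',[np.linalg.norm(v).round(1) for v in e],'yaw long',np.degrees(np.arctan2(L[1],L[0])).round(1))
for n,p,z in[('pot',(305,242),50),('striped',(348,231),20),('red',(343,171),50),('pale',(211,249),22)]: print(n,plane('top',p,z))
```

```text
blue [[176.0, 160.0], [211.0, 152.0], [220.0, 193.0], [186.0, 201.0]] ctr [621.9  18.    9. ] len [np.float64(91.0), np.float64(112.3)] yaw long -171.0
yel [[212.0, 153.0], [245.0, 145.0], [255.0, 184.0], [221.0, 193.0]] ctr [634.2 -73.4   9. ] len [np.float64(90.7), np.float64(109.4)] yaw long -171.5
grn [[246.0, 144.0], [280.0, 135.0], [290.0, 176.0], [256.0, 184.0]] ctr [ 650.7 -164.6    9. ] len [np.float64(93.0), np.float64(113.3)] yaw long -172.7
tape [[150.0, 245.0], [177.0, 245.0], [177.0, 258.0], [150.0, 258.0]] ctr [436.7 101.1  62. ] len [np.float64(62.9), np.float64(29.7)] yaw long -95.2
dark [[244.0, 235.0], [276.0, 235.0], [276.0, 250.0], [244.0, 250.0]] ctr [ 438.  -123.9   40. ] len [np.float64(76.8), np.float64(35.5)] yaw long -95.2
pot [ 428.8 -229.6   50. ]
striped [ 447.  -342.3   20. ]
red [ 592.  -343.4   50. ]
pale [434.2  -4.   22. ]
```

View pics/crop0.png

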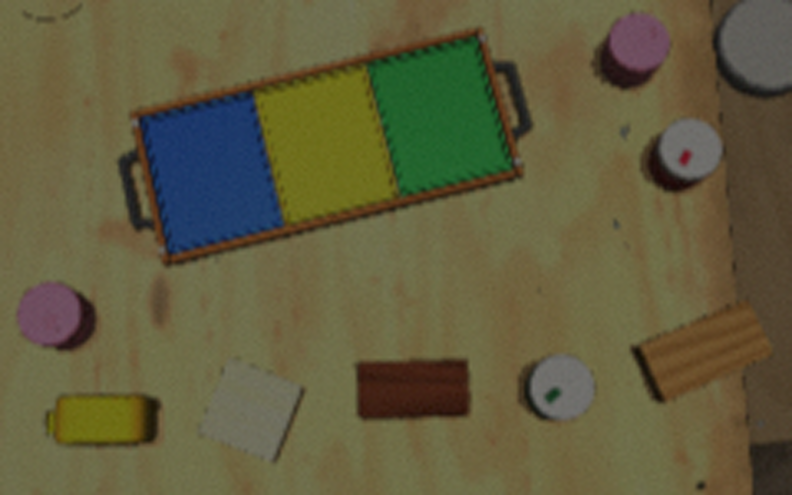

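Crop check: the pot with the green mark (560,388) is the green pot and the red-marked one (688,148) stays. The striped block (706,350) overhangs the bench's right edge. The dark block is at (413,388) and the tape at (100,420), with its hook probably at the left end. I'll start with the striped block.

{"op": "arm_command", "data": {"targets": "0 0 -50 10 -38 0 1;0 0 -50 10 -38 0 1;0 0 -50 10 -38 0 1;0 0 -50 10 -38 0 1;0 0 -50 10 -38 0 1;0 0 -50 10 -38 0 1;0 0 -50 10 -38 0 1;0 0 -50 10 -38 0 1;0 0 -50 10 -38 0 1;0 0 -50 10 -38 0 1"}}

```text
time: 0.93
tool_pos: [321.0, 120.1, 218.6]
orientation: [-3.142, 0.002, 1.853]
force: [0.7, 0.5, 0.1]
finger_gap: 93.2
grasp_force: 0.0
```

{"op": "arm_command", "data": {"targets": "0 0 0 10 -38 0 1;0 0 0 10 -38 0 1;0 0 0 10 -38 0 1;0 0 0 10 -38 0 1;0 0 0 10 -38 0 1;0 0 0 10 -38 0 1;0 0 0 10 -38 0 1;0 0 0 10 -38 0 1;0 0 0 10 -38 0 1;0 0 0 10 -38 0 1"}}

```text
time: 1.77
tool_pos: [421.1, -261.2, 218.1]
orientation: [-3.141, 0.002, 1.853]
force: [-0.3, 0.0, -0.1]
finger_gap: 93.3
grasp_force: 0.0
```

{"op": "arm_command", "data": {"targets": "0 0 0 2.6 -8.3 0 1;0 0 0 2.6 -8.3 0 1;0 0 0 2.6 -8.3 0 1;0 0 0 2.6 -8.3 0 1;0 0 0 2.6 -8.3 0 1"}}

```text
time: 2.18
tool_pos: [446.1, -338.5, 217.7]
orientation: [-3.141, -0.002, 1.855]
force: [-0.1, -0.9, -0.4]
finger_gap: 92.8
grasp_force: 0.0
```

```bash
cat >> h.py <<'E'
from scipy.spatial.transform import Rotation as Ro
def wcam():
    s=robot.observe(); c=robot.get_calibration('wrist'); T=np.eye(4)
    T[:3,:3]=Ro.from_euler('xyz',s['orientation']).as_matrix(); T[:3,3]=s['tool_pos']
    return s,T@np.array(c['hand_eye']),np.array(c['K'])
def wplane(W,K,uv,z):
    x=np.array([uv[0]-K[0,2],uv[1]-K[1,2]])/K[0,0]; r=np.linalg.norm(x)+1e-9
    d=W[:3,:3]@np.r_[x/r*np.sin(r),np.cos(r)]; o=W[:3,3]; return o+d*(z-o[2])/d[2]
def rect(W,K,poly,z,n):
    w=np.array([wplane(W,K,p,z)[:2] for p in np.array(poly,float).reshape(-1,2)],np.float32)
    (c,sz,a)=cv2.minAreaRect(w); a=a if sz[0]>sz[1] else a+90
    print(n,'c',np.round(c,1),'size',np.round(sz,1),'long yaw',round((a+90)%180-90,1))
def wsnap(f):
    s,W,K=wcam(); im=snap('wrist',f); np.savez(f'pics/{f}.npz',W=W,K=K)
    print(s['time'].__round__(2),s['tool_pos'].round(1),np.degrees(s['orientation']).round(1),s['finger_gap'],s['force'].round(1)); return im,W,K
E
python3 -c "
from h import *
wsnap('w1'); print(robot.get_calibration('wrist'))"
```

```text
2.18 [ 446.1 -338.5  217.7] [-1.800e+02 -1.000e-01  1.063e+02] 92.837392858684 [-0.1 -0.9 -0.4]
{'K': array([[297.31863964,   0.        , 254.64138417],
       [  0.        , 297.31863964, 191.67016963],
       [  0.        ,   0.        ,   1.        ]]), 'hand_eye': array([[-6.23452133e-04, -9.60706320e-01, -2.77566167e-01,
         7.75088675e+01],
       [ 9.99999169e-01, -2.85868552e-04, -1.25669455e-03,
         6.46292852e-01],
       [ 1.12796696e-03, -2.77566720e-01,  9.60705701e-01,
        -1.66037762e+02],
       [ 0.00000000e+00,  0.00000000e+00,  0.00000000e+00,
         1.00000000e+00]])}
```

View pics/w1.png

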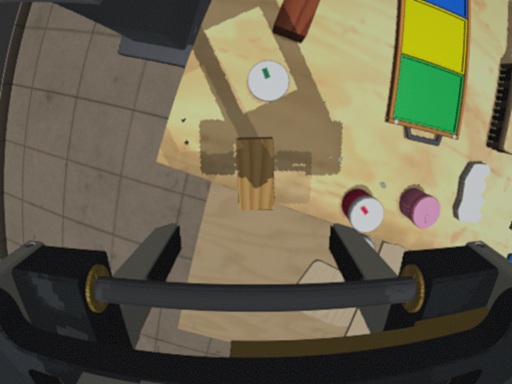

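The wrist view shows the striped block's top with corners (237,138), (273,138), (274,209), (240,210). The green pot's lid is at (268,81), and the green liner is at right.

Run:
```python
from h import *
d=np.load('pics/w1.npz');W,K=d['W'],d['K']
rect(W,K,[(237,138),(273,138),(274,209),(240,210)],28,'striped')
print('pot',wplane(W,K,(268,81),50))
rect(W,K,[(405,53),(466,60),(457,137),(392,123)],11,'green')
im=cv2.imread('pics/w1.png');hsv=cv2.cvtColor(im,cv2.COLOR_BGR2HSV)
m=cv2.inRange(hsv,(45,120,40),(80,255,255)); m[:,:380]=0
cs=max(cv2.findContours(m,0,2)[0],key=cv2.contourArea);rect(W,K,cs,12,'green mask')
```

```text
striped c [ 448.6 -340.8] size [43.2 91.1] long yaw -72.1
pot [ 429.88612959 -230.22829847   50.        ]
green c [ 650.7 -154.4] size [116.2 120.8] long yaw -80.1
green mask c [ 650.4 -163.8] size [112.5  90.1] long yaw 8.9
```

{"op": "arm_command", "data": {"targets": "0 0 1.5 0.25 -0.23 -12 1;0 0 1.5 0.25 -0.23 -12 1;0 0 1.5 0.25 -0.23 -12 1;0 0 1.5 0.25 -0.23 -16 1;0 0 1.5 0.25 -0.23 -18 1;0 0 1.5 0.25 -0.23 -20 1;0 0 1.5 0.25 -0.23 -20.95 1;0 0 1.5 0.25 -0.23 -20.95 1"}}

```text
time: 2.9
tool_pos: [448.0, -338.9, 7.7]
orientation: [-3.14, -0.004, 1.884]
force: [0.3, 1.1, 0.4]
finger_gap: 92.8
grasp_force: 0.0
```

{"op": "arm_command", "data": {"targets": "0 0 0 0 0 0 -1;0 0 0 0 0 0 -1;0 0 0 0 0 0 -1;0 0 0 0 0 0 -1;0 0 0 0 0 0 -1;0 0 0 0 0 0 -1;0 0 0 0 0 0 -1;0 0 0 0 0 0 -1"}}

```text
time: 3.57
tool_pos: [449.1, -341.6, 9.3]
orientation: [3.142, 0.0, 1.882]
force: [0.8, 1.0, 2.6]
finger_gap: 44.7
grasp_force: 30.0
```

{"op": "arm_command", "data": {"targets": "0 0 0 0 0 3 -1;0 0 0 0 0 7 -1;0 0 0 0 0 11 -1;0 0 5 1 2 14 -1;0 0 12 2.5 5 14 -1;0 0 19 4 8 14 -1;0 0 26 5.5 11 14 -1;0 0 33 7 14 14 -1;0 0 40 8.5 17.5 14 -1;0 0 40 8.5 17.5 14 -1"}}

```text
time: 4.4
tool_pos: [535.7, -160.4, 149.0]
orientation: [3.139, -0.001, 2.591]
force: [0.3, -1.2, -0.6]
finger_gap: 45.0
grasp_force: 30.0
```

{"op": "arm_command", "data": {"targets": "0 0 7 1.5 3 0 -1;0 0 14 3 6 0 -1;0 0 21 4.5 9 0 -1;0 0 28 6 12.5 0 -1;0 0 35 7.5 16 0 -1;0 0 41 8.8 18.2 0 -1;0 0 41 8.8 18.2 0 -1;0 0 41 8.8 18.2 0 -1"}}

```text
time: 5.07
tool_pos: [622.1, 16.5, 148.6]
orientation: [-3.141, -0.001, -2.986]
force: [-0.1, 0.6, 0.7]
finger_gap: 44.6
grasp_force: 30.0
```

Run:
```python
from h import *
im,W,K=wsnap('w2')
hsv=cv2.cvtColor(im,cv2.COLOR_RGB2HSV)
for n,lo,hi in [('blue',(105,120,40),(130,255,255)),('yel',(22,180,80),(32,255,255)),('grn',(45,120,40),(80,255,255))]:
    cs=max(cv2.findContours(cv2.inRange(hsv,lo,hi),0,2)[0],key=cv2.contourArea);print(cs.reshape(-1,2).min(0),cs.reshape(-1,2).max(0));rect(W,K,cs,12,n)
```

```text
5.07 [622.1  16.5 148.6] [-1.800e+02 -1.000e-01 -1.711e+02] 44.56811546908255 [-0.1  0.6  0.7]
[213 129] [299 172]
blue c [587.5  13.2] size [45.1 89.5] long yaw -82.6
[129 129] [213 230]
yel c [636.  -72.9] size [112.7  90.7] long yaw 9.1
[ 62 133] [137 229]
grn c [ 650.1 -163.4] size [112.4  91.7] long yaw 9.0
```

View pics/w2.png

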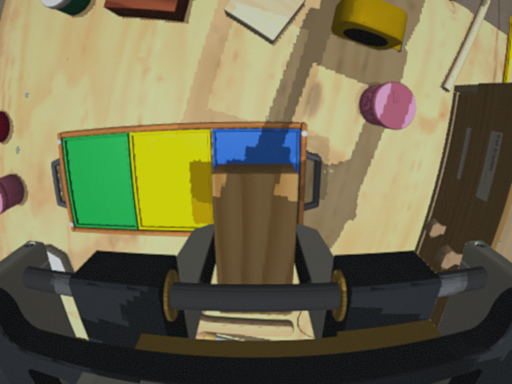

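Wrist view: the held block is aligned over blue (213–299, 129–172), and yellow, green and blue are in line. Lowering.

{"op": "arm_command", "data": {"targets": "0 0 0 0 0.1 -4 -1;0 0 0 0 0.1 -8 -1;0 0 0 0 0.1 -10 -1;0 0 0 0 0.1 -11 -1;0 0 0 0 0.1 -12 -1;0 0 0 0 0.1 -12.7 -1;0 0 0 0 0.1 -13 -1;0 0 0 0 0.1 -13.2 -1;0 0 0 0 0.1 -13.2 -1"}}

```text
time: 5.87
tool_pos: [622.8, 16.3, 17.9]
orientation: [-3.141, 0.001, -2.988]
force: [-0.7, -1.2, 0.5]
finger_gap: 44.7
grasp_force: 30.0
```

{"op": "arm_command", "data": {"targets": "0 0 0 0 0 -0.1 -1;0 0 0 0 0 -0.1 -1;0 0 0 0 0 -0.1 -1"}}

```text
time: 6.12
tool_pos: [622.5, 16.6, 16.8]
orientation: [-3.141, 0.001, -2.987]
force: [0.4, -0.7, -0.5]
finger_gap: 44.9
grasp_force: 30.0
```

{"op": "arm_command", "data": {"targets": "0 0 0 0 0 -0.1 -1;0 0 0 0 0 -0.1 -1;0 0 0 0 0 -0.1 -1"}}

```text
time: 6.37
tool_pos: [622.6, 16.5, 16.3]
orientation: [-3.141, 0.001, -2.987]
force: [-2.0, 0.5, 5.7]
finger_gap: 45.3
grasp_force: 30.0
```

Contact with the floor. Release and lift.

{"op": "arm_command", "data": {"targets": "0 0 0 0 0 0 0.3;0 0 0 0 0 0 0.3;0 0 0 0 0 0 0.3;0 0 0 0 0 0 0.3;0 0 0 0 0 2 0.3;0 0 0 0 0 5 0.3;0 0 0 0 0 9 1;0 0 0 0 0 13 1;0 0 0 0 0 16 1;0 0 0 0 0 16 1"}}

```text
time: 7.2
tool_pos: [626.1, 16.0, 183.1]
orientation: [-3.138, 0.012, -2.987]
force: [1.9, 0.6, 0.5]
finger_gap: 82.5
grasp_force: 0.0
```

Run:
```python
from h import *
im=snap('top','top1')[...,::-1]; s,_,_=wcam(); print(s['tool_pos'].round(1))
a=cv2.resize(im[120:210,165:300],None,fx=4,fy=4,interpolation=cv2.INTER_CUBIC)
_,W,K=wsnap('w3'); b=cv2.imread('pics/w3.png')
cv2.imwrite('pics/pl1.png',b)
```

```text
[624.6  16.2 179.6]
7.25 [624.6  16.2 179.6] [-179.9    0.5 -171.1] 86.46572395609819 [ 0.   0.  -0.1]
```

View pics/pl1.png

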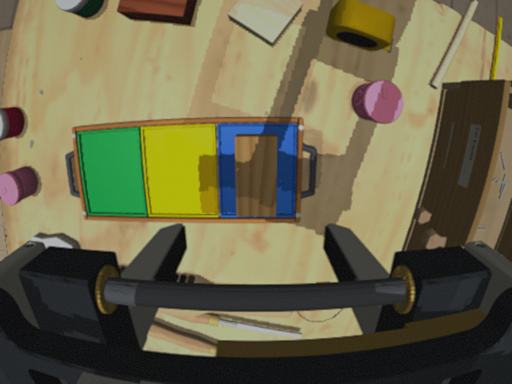

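Striped block lies in blue, top corners (235,135), (278,134), (279,217), (236,216). Measuring it, and moving over the dark block.

Run:
```python
from h import *
d=np.load('pics/w3.npz');W,K=d['W'],d['K']
rect(W,K,[(235,135),(278,134),(279,217),(236,216)],35,'striped'); rect(W,K,[(219,124),(298,123),(299,217),(218,217)],12,'blue')
rect(W,K,[(144,126),(218,124),(218,217),(147,216)],12,'yel')
```

```text
striped c [622.3  17.9] size [92.4 48.1] long yaw 10.2
blue c [620.6  20.3] size [112.2  98. ] long yaw 8.8
yel c [635.6 -71.5] size [113.7  91.1] long yaw 7.1
```

{"op": "arm_command", "data": {"targets": "0 0 -7 -2 -1.5 1 1;0 0 -14 -4 -3 1 1;0 0 -21 -6 -4.5 1 1;0 0 -28 -8 -6 1 1;0 0 -35 -10 -7.5 1 1;0 0 -42 -12 -9 1 1;0 0 -49 -13 -10 1 1;0 0 -56 -14 -11 1 1;0 0 -60 -15 -12 1 1;0 0 -60 -15 -12 1 1"}}

```text
time: 8.13
tool_pos: [469.5, -104.2, 183.1]
orientation: [-3.139, -0.004, 2.244]
force: [0.2, 0.3, 0.2]
finger_gap: 92.9
grasp_force: 0.0
```

{"op": "arm_command", "data": {"targets": "0 0 -7 -1 -0.5 0 1;0 0 -14 -2 -1 0 1;0 0 -21 -3 -2 0 1;0 0 -28 -3.5 -2 0 1;0 0 -35 -3.5 -2 0 1;0 0 -42 -3.5 -2 0 1;0 0 -44 -3.5 -2 0 1;0 0 -44 -3.5 -2 0 1;0 0 -44 -3.5 -2 0 1"}}

```text
time: 8.88
tool_pos: [436.9, -122.9, 184.1]
orientation: [-3.14, -0.001, 1.484]
force: [-0.3, 0.0, -0.1]
finger_gap: 93.2
grasp_force: 0.0
```

Run:
```python
from h import *
im,W,K=wsnap('w4')
```

```text
8.88 [ 436.9 -122.9  184.1] [-1.799e+02 -1.000e-01  8.500e+01] 93.15656715326277 [-0.3  0.  -0.1]
```

View pics/w4.png

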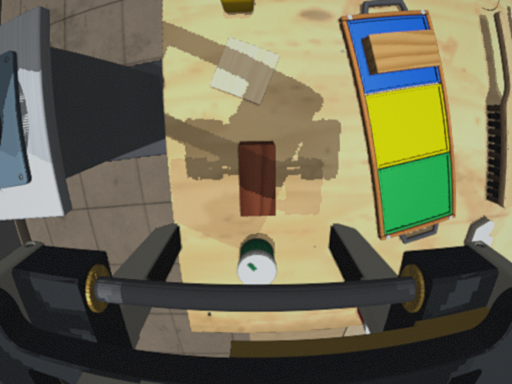

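Dark block's top corners are (239,142), (275,142), (276,215), (240,215); pale block (245,70) and pot (257,265) are clear of the fingers.

Run:
```python
from h import *
d=np.load('pics/w4.npz');W,K=d['W'],d['K']
rect(W,K,[(239,142),(275,142),(276,215),(240,215)],40,'dark')
```

```text
dark c [ 440.6 -121.5] size [81.2 40.1] long yaw 85.0
```

{"op": "arm_command", "data": {"targets": "0 0 0 0.35 0.15 -4 1;0 0 0 0.35 0.15 -8 1;0 0 0 0.35 0.15 -12 1;0 0 0 0.35 0.15 -15 1;0 0 0 0.35 0.15 -17 1;0 0 0 0.35 0.15 -17 1;0 0 0 0.35 0.15 -17 1"}}

```text
time: 9.52
tool_pos: [439.9, -121.4, 14.3]
orientation: [-3.139, -0.001, 1.482]
force: [0.0, 0.1, -0.0]
finger_gap: 92.8
grasp_force: 0.0
```

{"op": "arm_command", "data": {"targets": "0 0 0 0 0 0 -1;0 0 0 0 0 0 -1;0 0 0 0 0 0 -1;0 0 0 0 0 0 -1;0 0 0 0 0 0 -1;0 0 0 0 0 0 -1;0 0 0 0 0 0 -1;0 0 0 0 0 0 -1;0 0 0 0 0 0 -1"}}

```text
time: 10.27
tool_pos: [440.5, -122.0, 15.2]
orientation: [-3.141, -0.0, 1.481]
force: [-0.5, 0.1, 2.0]
finger_gap: 39.9
grasp_force: 29.9
```

{"op": "arm_command", "data": {"targets": "0 0 0 0 0 3 -1;0 0 0 0 0 7 -1;0 0 0 0 0 11 -1;0 0 7 0.5 0.5 14 -1;0 0 14 2 1.5 14 -1;0 0 21 4 3 14 -1;0 0 28 6 4.5 14 -1;0 0 35 8 6 14 -1;0 0 42 10 7.5 14 -1;0 0 42 10 7.5 14 -1"}}

```text
time: 11.1
tool_pos: [543.4, -44.8, 154.9]
orientation: [3.139, 0.0, 2.222]
force: [0.1, 0.1, -0.4]
finger_gap: 39.9
grasp_force: 29.9
```

{"op": "arm_command", "data": {"targets": "0 0 7 1.5 1 0 -1;0 0 14 3 2 0 -1;0 0 21 4.5 3 0 -1;0 0 28 6 4 0 -1;0 0 35 7 5 0 -1;0 0 42 8 6 0 -1;0 0 49 8.2 6.4 0 -1;0 0 56 8.2 6.4 0 -1;0 0 62 8.2 6.4 0 -1;0 0 62 8.2 6.4 0 -1"}}

```text
time: 11.93
tool_pos: [622.0, 16.8, 154.5]
orientation: [3.141, -0.001, -2.985]
force: [0.0, -0.1, -0.4]
finger_gap: 40.0
grasp_force: 29.9
```

{"op": "arm_command", "data": {"targets": "0 0 0 0 0.05 -4 -1;0 0 0 0 0.05 -7 -1;0 0 0 0 0.05 -9 -1;0 0 0 0 0.05 -9.8 -1;0 0 0 0 0.05 -10.2 -1;0 0 0 0 0.05 -10.3 -1;0 0 0 0 0.05 -10.3 -1;0 0 0 0 0.05 -10.3 -1"}}

```text
time: 12.6
tool_pos: [623.8, 17.3, 53.8]
orientation: [-3.141, 0.003, -2.988]
force: [-0.1, -0.5, 0.1]
finger_gap: 39.5
grasp_force: 29.9
```

{"op": "arm_command", "data": {"targets": "0 0 0 0 0 -0.1 -1;0 0 0 0 0 -0.1 -1;0 0 0 0 0 -0.1 -1"}}

```text
time: 12.85
tool_pos: [623.0, 17.5, 51.9]
orientation: [-3.141, 0.001, -2.987]
force: [-0.4, -1.2, -0.9]
finger_gap: 40.0
grasp_force: 29.9
```

{"op": "arm_command", "data": {"targets": "0 0 0 0 0 -0.1 -1;0 0 0 0 0 -0.1 -1;0 0 0 0 0 -0.1 -1"}}

```text
time: 13.1
tool_pos: [622.6, 17.6, 50.2]
orientation: [-3.142, 0.0, -2.987]
force: [-0.9, 0.6, -0.9]
finger_gap: 39.4
grasp_force: 29.9
```

{"op": "arm_command", "data": {"targets": "0 0 0 0 0 -0.1 -1;0 0 0 0 0 -0.1 -1;0 0 0 0 0 -0.1 -1"}}

```text
time: 13.35
tool_pos: [622.7, 17.5, 50.2]
orientation: [-3.141, 0.0, -2.987]
force: [-2.5, -0.2, 6.8]
finger_gap: 40.1
grasp_force: 29.9
```

{"op": "arm_command", "data": {"targets": "0 0 0 0 0 0 0.3;0 0 0 0 0 0 0.3;0 0 0 0 0 0 0.3;0 0 0 0 0 0 0.3;0 0 0 0 0 2 0.3;0 0 0 0 0 5 0.5;0 0 0 0 0 9 1;0 0 0 0 0 13 1;0 0 0 0 0 13 1;0 0 0 0 0 13 1"}}

```text
time: 14.18
tool_pos: [624.5, 17.3, 182.3]
orientation: [-3.14, 0.006, -2.987]
force: [0.2, -0.6, -0.5]
finger_gap: 89.0
grasp_force: 0.0
```

{"op": "arm_command", "data": {"targets": "0 0 0 -2 -2.5 0 1;0 0 0 -4.5 -6 0 1;0 0 0 -7 -9 0 1;0 0 0 -9.5 -12.2 0 1;0 0 0 -12 -15.4 0 1;0 0 0 -14.5 -18.6 0 1;0 0 0 -17 -21.8 0 1;0 0 0 -19.3 -24.8 0 1;0 0 0 -19.3 -24.8 0 1;0 0 0 -19.3 -24.8 0 1"}}

```text
time: 15.02
tool_pos: [427.7, -231.4, 177.5]
orientation: [3.139, -0.002, -2.992]
force: [-0.8, 0.1, -0.4]
finger_gap: 92.7
grasp_force: 0.0
```

Run:
```python
from h import *
im,W,K=wsnap('w5'); snap('top','top2')
```

```text
15.02 [ 427.7 -231.4  177.5] [ 1.799e+02 -1.000e-01 -1.714e+02] 92.7495779094945 [-0.8  0.1 -0.4]
```

View pics/w5.png

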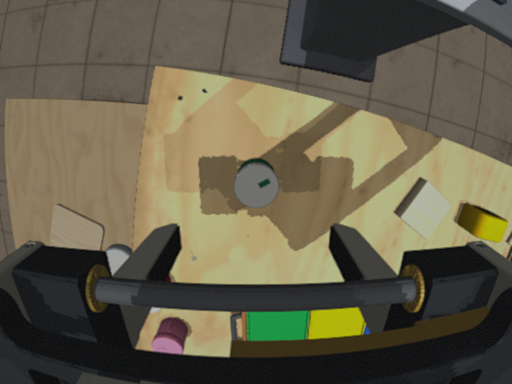

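Lid centre at (257,184), with green mark, well between the fingers.

Run:
```python
from h import *
d=np.load('pics/w5.npz');print(wplane(d['W'],d['K'],(257,184),50))
im=cv2.imread('pics/top2.png');c=im[125:215,165:300]
cv2.imwrite('pics/c2.png',cv2.resize(c,None,fx=4,fy=4,interpolation=cv2.INTER_CUBIC))
```

```text
[ 426.77839671 -228.52061365   50.        ]
```

View pics/c2.png

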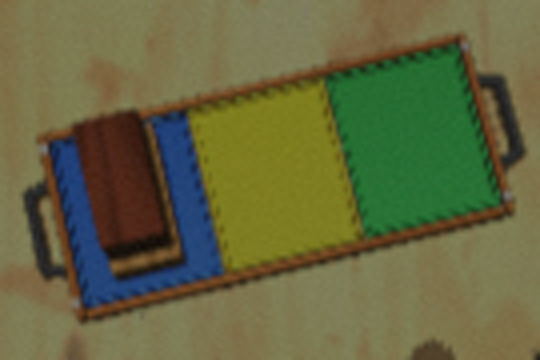

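The stack stands lengthwise and centred, allowing for parallax. Picking up the green pot.

{"op": "arm_command", "data": {"targets": "0 0 0 0.05 0.2 -4 1;0 0 0 0.05 0.2 -8 1;0 0 0 0.05 0.2 -12 1;0 0 0 0.05 0.2 -14.5 1;0 0 0 0.05 0.2 -15.7 1;0 0 0 0.05 0.2 -15.7 1;0 0 0 0.05 0.2 -15.7 1"}}

```text
time: 15.7
tool_pos: [430.4, -226.8, 21.3]
orientation: [3.14, -0.001, -2.985]
force: [0.0, -0.1, 1.1]
finger_gap: 92.9
grasp_force: 0.0
```

{"op": "arm_command", "data": {"targets": "0 0 0 0 0 0 -1;0 0 0 0 0 0 -1;0 0 0 0 0 0 -1;0 0 0 0 0 0 -1;0 0 0 0 0 0 -1;0 0 0 0 0 0 -1;0 0 0 0 0 0 -1;0 0 0 0 0 0 -1;0 0 0 0 0 0 -1"}}

```text
time: 16.45
tool_pos: [430.2, -228.6, 22.3]
orientation: [-3.141, 0.0, -2.987]
force: [0.0, -0.4, 3.1]
finger_gap: 45.3
grasp_force: 30.0
```

{"op": "arm_command", "data": {"targets": "0 0 0 0 0 2 -1;0 0 0 0 0 5 -1;0 0 0 0 0 9 -1;0 0 0 3 0.9 11 -1;0 0 0 6 1.8 11 -1;0 0 0 10 3 11 -1;0 0 0 14 4.2 11 -1;0 0 0 18 5.4 11 -1;0 0 0 22.2 6.6 11 -1;0 0 0 22.2 6.6 11 -1"}}

```text
time: 17.28
tool_pos: [657.7, -159.8, 130.4]
orientation: [3.141, 0.003, -2.984]
force: [-0.7, -0.5, -0.6]
finger_gap: 45.0
grasp_force: 30.0
```

{"op": "arm_command", "data": {"targets": "0 0 0 -0.2 -0.1 -3 -1;0 0 0 -0.2 -0.1 -6 -1;0 0 0 -0.2 -0.1 -8 -1;0 0 0 -0.2 -0.1 -9 -1;0 0 0 -0.2 -0.1 -9.8 -1;0 0 0 -0.2 -0.1 -9.8 -1;0 0 0 -0.2 -0.1 -9.8 -1;0 0 0 -0.2 -0.1 -9.8 -1"}}

```text
time: 17.95
tool_pos: [651.1, -164.1, 35.8]
orientation: [-3.14, 0.002, -2.987]
force: [-0.6, 0.4, -1.4]
finger_gap: 45.0
grasp_force: 30.0
```

{"op": "arm_command", "data": {"targets": "0 0 0 0 0 -0.1 -1;0 0 0 0 0 -0.1 -1;0 0 0 0 0 -0.1 -1"}}

```text
time: 18.2
tool_pos: [650.6, -163.6, 34.1]
orientation: [-3.141, 0.001, -2.987]
force: [-1.2, 0.3, -2.2]
finger_gap: 45.4
grasp_force: 30.0
```

{"op": "arm_command", "data": {"targets": "0 0 0 0 0 -0.2 -1;0 0 0 0 0 -0.3 -1;0 0 0 0 0 -0.35 -1;0 0 0 0 0 -0.35 -1;0 0 0 0 0 -0.35 -1"}}

```text
time: 18.62
tool_pos: [650.1, -163.5, 29.5]
orientation: [3.142, -0.0, -2.987]
force: [0.4, 0.1, -1.5]
finger_gap: 45.1
grasp_force: 30.0
```

{"op": "arm_command", "data": {"targets": "0 0 0 0 0 -0.1 -1;0 0 0 0 0 -0.1 -1;0 0 0 0 0 -0.1 -1"}}

```text
time: 18.87
tool_pos: [650.3, -163.5, 29.4]
orientation: [-3.141, 0.001, -2.987]
force: [-1.5, 0.2, 4.7]
finger_gap: 45.1
grasp_force: 30.0
```

{"op": "arm_command", "data": {"targets": "0 0 0 0 0 0 0.4;0 0 0 0 0 0 0.4;0 0 0 0 0 0 0.4;0 0 0 0 0 0 0.4;0 0 0 0 0 2 0.4;0 0 0 0 0 5 0.5;0 0 0 0 0 9 1;0 0 0 0 0 13 1;0 0 0 0 0 15 1;0 0 0 0 0 15 1"}}

```text
time: 19.7
tool_pos: [653.2, -164.7, 185.5]
orientation: [-3.135, 0.01, -2.987]
force: [1.1, 0.5, 0.1]
finger_gap: 90.4
grasp_force: 0.0
```

{"op": "arm_command", "data": {"targets": "0 0 -7 -1.5 2 0 1;0 0 -14 -3.5 4.5 0 1;0 0 -21 -5.5 7 0 1;0 0 -28 -7.5 9.5 0 1;0 0 -35 -9.5 12 0 1;0 0 -42 -11.5 14.5 0 1;0 0 -49 -13 16 0 1;0 0 -56 -14 17 0 1;0 0 -60 -14 17 0 1;0 0 -60 -14 17 0 1"}}

```text
time: 20.53
tool_pos: [509.1, 7.4, 178.0]
orientation: [-3.141, -0.001, 2.248]
force: [-0.4, -1.5, -0.4]
finger_gap: 93.2
grasp_force: 0.0
```

{"op": "arm_command", "data": {"targets": "0 0 -7 -1.5 2 0 1;0 0 -14 -3 4 0 1;0 0 -21 -4.5 6 0 1;0 0 -28 -6 8 0 1;0 0 -35 -7.4 9.5 0 1;0 0 -42 -7.4 9.5 0 1;0 0 -44 -7.4 9.5 0 1;0 0 -44 -7.4 9.5 0 1;0 0 -44 -7.4 9.5 0 1"}}

```text
time: 21.28
tool_pos: [436.2, 101.3, 178.2]
orientation: [-3.141, 0.0, 1.484]
force: [0.7, 0.6, -0.5]
finger_gap: 93.2
grasp_force: 0.0
```

Run:
```python
from h import *
im,W,K=wsnap('w6')
```

```text
21.28 [436.2 101.3 178.2] [-180.    0.   85.] 93.16068299072263 [ 0.7  0.6 -0.5]
```

View pics/w6.png

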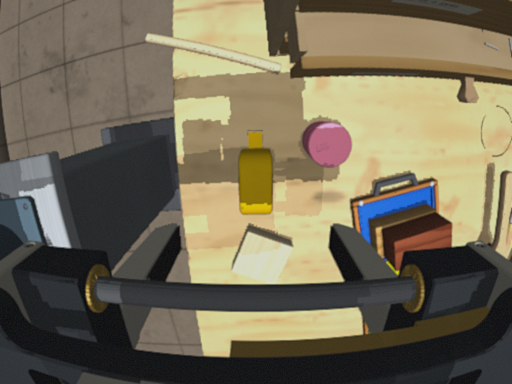

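Tape case is at (239–273, 149–213) with its hook at (255,138), towards world +y; the pink pot at (327,145) is nearby, so I'll check finger clearance.

Run:
```python
from h import *
d=np.load('pics/w6.npz');W,K=d['W'],d['K']
rect(W,K,[(239,149),(271,149),(273,213),(240,213)],60,'tape')
print('hook',wplane(W,K,(255,131),5),'pink',wplane(W,K,(330,143),50))
rect(W,K,[(249,225),(293,239),(277,279),(234,266)],22,'pale')
```

```text
tape c [438.6 106.6] size [65.5 33.6] long yaw 85.1
hook [441.11472254 152.37252678   5.        ] pink [516.17274961 138.34682587  50.        ]
pale c [438.9   6.8] size [59.9 57.7] long yaw 66.1
```

{"op": "arm_command", "data": {"targets": "0 0 0 0.25 0.5 -2 0.4;0 0 0 0.25 0.5 -4 0.4;0 0 0 0.25 0.5 -6 0.4;0 0 0 0.25 0.5 -8 0.4;0 0 0 0.25 0.5 -11 0.4;0 0 0 0.25 0.5 -14 0.4;0 0 0 0.25 0.5 -15.8 0.4;0 0 0 0.25 0.5 -15.8 0.4;0 0 0 0.25 0.5 -15.8 0.4"}}

```text
time: 22.08
tool_pos: [438.1, 106.2, 20.0]
orientation: [-3.139, 0.0, 1.482]
force: [0.6, 0.8, -0.4]
finger_gap: 65.5
grasp_force: 0.0
```

{"op": "arm_command", "data": {"targets": "0 0 0 0 0 0 -1;0 0 0 0 0 0 -1;0 0 0 0 0 0 -1;0 0 0 0 0 0 -1;0 0 0 0 0 0 -1;0 0 0 0 0 0 -1;0 0 0 0 0 0 -1;0 0 0 0 0 0 -1"}}

```text
time: 22.75
tool_pos: [438.8, 106.6, 21.3]
orientation: [3.141, -0.0, 1.481]
force: [-1.4, -0.1, 7.5]
finger_gap: 33.9
grasp_force: 30.0
```

{"op": "arm_command", "data": {"targets": "0 0 0 0 0 2 -1;0 0 0 0 0 5 -1;0 0 0 0 0 9 -1;0 0 0 0 0 13 -1;0 0 -7 1 -1 15 -1;0 0 -14 3 -3 15 -1;0 0 -21 5 -5 15 -1;0 0 -28 7 -7 15 -1;0 0 -35 9 -9 15 -1;0 0 -35 9 -9 15 -1"}}

```text
time: 23.58
tool_pos: [532.1, 12.8, 170.5]
orientation: [3.138, -0.0, 0.861]
force: [0.5, -0.6, -2.2]
finger_gap: 33.5
grasp_force: 30.0
```

{"op": "arm_command", "data": {"targets": "0 0 -7 2 -2 0 -1;0 0 -14 4 -4 0 -1;0 0 -21 6 -6 0 -1;0 0 -28 8 -7.5 0 -1;0 0 -35 9.7 -9.1 0 -1;0 0 -41 9.7 -9.1 0 -1;0 0 -41 9.7 -9.1 0 -1;0 0 -41 9.7 -9.1 0 -1"}}

```text
time: 24.25
tool_pos: [624.8, -74.0, 169.8]
orientation: [-3.14, 0.002, 0.158]
force: [-0.8, -0.1, -2.6]
finger_gap: 33.9
grasp_force: 30.0
```

Run:
```python
from h import *
im,W,K=wsnap('w7')
```

```text
24.25 [624.8 -74.  169.8] [-1.799e+02  1.000e-01  9.100e+00] 33.928415343181626 [-0.8 -0.1 -2.6]
```

View pics/w7.png

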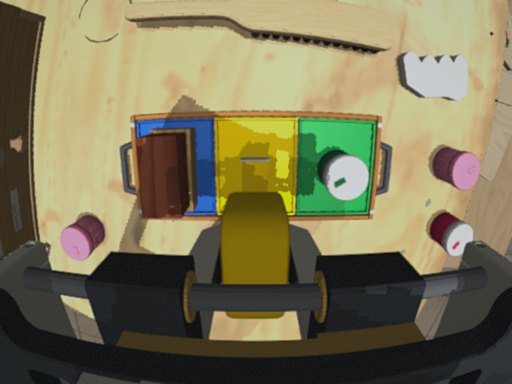

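The tape is over yellow with its hook forward at (255,158); the pot stands in green and the stack in blue. Lowering.

{"op": "arm_command", "data": {"targets": "0 0 0 0.1 0 -4 -1;0 0 0 0.1 0 -8 -1;0 0 0 0.1 0 -11 -1;0 0 0 0.1 0 -12.5 -1;0 0 0 0.1 0 -13.5 -1;0 0 0 0.1 0 -13.9 -1;0 0 0 0.1 0 -13.9 -1;0 0 0 0.1 0 -13.9 -1;0 0 0 0.1 0 -13.9 -1"}}

```text
time: 25.05
tool_pos: [627.9, -74.7, 33.5]
orientation: [3.14, -0.003, 0.155]
force: [-0.2, -0.2, -1.1]
finger_gap: 34.0
grasp_force: 30.0
```

{"op": "arm_command", "data": {"targets": "0 0 0 0 0 -0.1 -1;0 0 0 0 0 -0.1 -1;0 0 0 0 0 -0.1 -1"}}

```text
time: 25.3
tool_pos: [627.0, -74.6, 31.3]
orientation: [3.141, -0.001, 0.154]
force: [-0.2, -0.6, -2.1]
finger_gap: 34.1
grasp_force: 30.0
```

{"op": "arm_command", "data": {"targets": "0 0 0 0 0 -0.1 -1;0 0 0 0 0 -0.15 -1;0 0 0 0 0 -0.15 -1;0 0 0 0 0 -0.15 -1"}}

```text
time: 25.63
tool_pos: [626.5, -74.5, 29.0]
orientation: [-3.141, 0.0, 0.154]
force: [0.1, -0.3, -1.8]
finger_gap: 34.2
grasp_force: 30.0
```

{"op": "arm_command", "data": {"targets": "0 0 0 0 0 -0.1 -1;0 0 0 0 0 -0.1 -1;0 0 0 0 0 -0.1 -1"}}

```text
time: 25.88
tool_pos: [626.8, -74.5, 28.3]
orientation: [3.141, -0.0, 0.154]
force: [-0.1, -0.6, -0.9]
finger_gap: 33.4
grasp_force: 30.0
```

{"op": "arm_command", "data": {"targets": "0 0 0 0 0 -0.1 -1;0 0 0 0 0 -0.1 -1;0 0 0 0 0 -0.1 -1"}}

```text
time: 26.13
tool_pos: [626.9, -74.5, 28.3]
orientation: [3.141, -0.001, 0.155]
force: [-2.1, 0.1, 5.6]
finger_gap: 33.6
grasp_force: 30.0
```

{"op": "arm_command", "data": {"targets": "0 0 0 0 0 0 0.1;0 0 0 0 0 0 0.1;0 0 0 0 0 0 0.1;0 0 0 0 0 0 0.1;0 0 0 0 0 2 0.1;0 0 0 0 0 5 0.1;0 0 0 0 0 9 0.1;0 0 0 0 0 13 0.1;0 0 0 0 0 17 0.1;0 0 0 0 0 17 0.1"}}

```text
time: 26.97
tool_pos: [631.0, -75.7, 206.8]
orientation: [3.135, -0.014, 0.155]
force: [0.8, 0.1, 1.7]
finger_gap: 51.4
grasp_force: 0.0
```

{"op": "arm_command", "data": {"targets": "0 0 0 -4 0 0 0.1;0 0 0 -8 0 0 0.1;0 0 0 -12 0 0 0.1;0 0 0 -16 0 0 0.1;0 0 0 -16 0 0 0.1;0 0 0 -16 0 0 0.1"}}

```text
time: 27.47
tool_pos: [464.7, -74.1, 197.1]
orientation: [-3.141, 0.0, 0.153]
force: [1.1, -0.4, -0.2]
finger_gap: 51.0
grasp_force: 0.0
```

Run:
```python
from h import *
im,W,K=wsnap('w8'); s=snap('scene','scene8')[...,::-1]
c=cv2.resize(s[110:270,140:400],None,fx=2,fy=2,interpolation=cv2.INTER_CUBIC)
t=cv2.resize(im[...,::-1][0:300,100:440],None,fx=.8,fy=.8)
o=np.zeros((320+240,520,3),np.uint8);o[:320]=c;o[320:,:272]=t
cv2.imwrite('pics/fin.png',o)
```

```text
27.47 [464.7 -74.1 197.1] [-180.     0.     8.8] 51.01342098551021 [ 1.1 -0.4 -0.2]
```

View pics/fin.png

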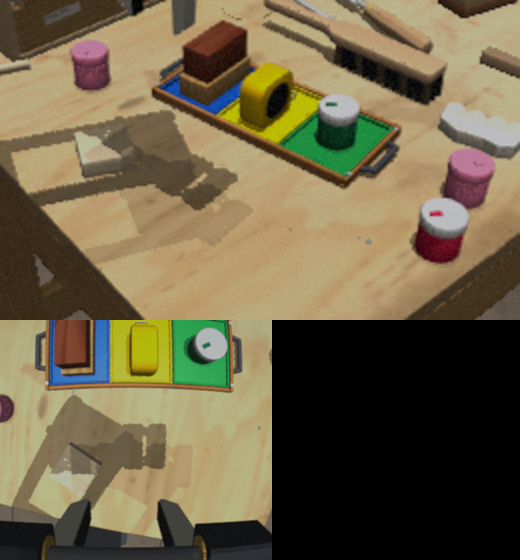

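All four are in place upright; red pot and pale block are untouched. One numeric check of the stack before handing in.

Run:
```python
from h import *
p=lambda x,y,z:plane('top',(165+x/4,125+y/4),z)
w=np.array([p(x,y,75)[:2] for x,y in[(75,125),(137,112),(168,238),(108,250)]],np.float32)
print(cv2.minAreaRect(w)); print('striped SE, SW corners',p(183,262,35),p(115,275,35))
u=np.array([.988,.156]);v=np.array([-.156,.988]);m=(p(183,262,35)+p(115,275,35))[:2]/2
print('striped est',m+45*u)
```

```text
((620.5499267578125, 14.599995613098145), (82.53302764892578, 37.950931549072266), 9.76552963256836)
striped SE, SW corners [576.4 -14.4  35. ] [572.1  28.1  35. ]
striped est [618.71  13.87]
```

Stack is centred within about 2 mm.

```bash
python3 -c "
from h import *
print(robot.sign_off())"
```

```text
the job is handed in; nothing more can be done
None
```

The tray is packed and handed in at about 28 s: green pot in green, tape measure in yellow, and the striped block in blue with the dark block on top, centred to about 2 mm; the red pot and pale block were not touched. The hand-in returned no verdict, so this rests on my own camera checks.

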